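# Dial the code of the blue lock box

## Robot

A 6-joint arm with a two-finger parallel gripper is mounted at the origin on a cart in front of the work surface, level with it; the furniture and walls round the work are solid. World frame = base frame: x ahead of the robot, y to its left, z up, the work surface at z = 0. Lengths are in m, angles in rad, forces in N, time in s.
With the tool pointing down it reaches from about 0.35 to 0.775 m from the base axis. Payload 7.3 kg.
Tool frame: the origin (TCP) lies on the centre line of the jaws, within the pads' length; the fingertips stand 25 mm ahead of it and the grasp point (between the pads) lies 6 mm ahead of it; z points along the fingers, y is the direction in which the jaws open and shut (so a half turn about z gives the same grasp; the last joint's range is limited). The gripper opens to 92 mm and grips with 3 to 60 N. Pads are 19 mm wide; open, the fingers measure 130 mm over their backs; the gripper's body (75 mm by 190 mm) begins 47 mm behind the grasp point.
Start: joints at [-1.467, 0.342, 1.524, -0, 1.275, -0.146], TCP at [0.13, -0.509, 0.252] pointing down, gripper open.
Joint ranges: [-2.53, 2.53], [-0.77, 2.02], [0.04, 2.7], [-1, 4.14], [0.28, 2.66], [-3.11, 3.11]. Speed limits (rad/s): [2.57, 2.57, 3.14, 3.14, 3.14, 3.14].

## Interface

Orientations are given as [roll, pitch, yaw] about the fixed x, y, z axes, in that order (R = Rz(yaw) Ry(pitch) Rx(roll)).
In Python, from cell import telemetry, read_camera, workorder gives the robot as it stands.
- The arm moves only by the shell command python3 -m creep 'ROWS' [FORCE]. ROWS is JSON, one flat list of numbers, 5 for each row, row after row: the opening, from 0 (shut) to 1 (fully open), then the shift along the world's x, y, z in m, then the turn about the world's z in rad. A call has 1 to 12 rows; each row shifts and turns the pose as measured when the row begins; what a row does not reach is not made up. A row lasts 1/8 s, in which the tool goes at most 62.5 mm and 10.7 degrees, less where a joint would pass 70% of its speed; a pose out of reach is approached as far as the arm can. A call is refused whole if a number of a shift passes 0.0625 or a number of a turn 0.188, either way. A call with a gripper value outside its range is refused whole. The fingers move at their own pace and stop on an object; FORCE is the grip in N (left out, the last holds). Time passes only in rows, so rows that do not move let the fingers close. It gives the time, the measured TCP pose, the force and the opening at its end, in the units of the state.
- telemetry.observe(): the state, without advancing time (a new reading comes with each control period).
- read_camera(name): name is "scene" or "side" or "wrist"; returns a dict with "image" (420x560x3 uint8, red, green, blue), "fovy" (degrees; the focal length in pixels is half the picture's height over the tangent of half this angle, whatever the lens; pixels are square), "cx", "cy" (the principal point, pixels), "R" (3x3) and "t" (3): a world point X has camera coordinates R X + t. Camera axes: x right, y down, z forward; pixel columns grow to the right and rows downward; lengths in m; the calibration is good to about 2 mm. A picture is of the moment at which its call begins. There is no depth.
- workorder.hand_in(): hands the job in, once; it reports no verdict.
The state is a dict: "time": time; "qpos": joint angles; "qvel": joint speeds; "joint_efforts": joint torques, N m; "tool_pos": TCP position; "tool_rot": TCP orientation; "contact_force": force on the tool from outside, world axes, zero at the start; "torque": the same for the moment, N m; "opening": finger opening in m.
Only numpy, scipy, OpenCV 4.12 (cv2) and the standard library are available. Lean on these libraries where they do the work, as an engineer would, in place of code of your own. Each camera call takes 0.05 s, during which the arm holds its last target.

## Task

Unlock the blue lock box on the worktop: turn its left dial to 4 and its right dial to 1 (left and right as the robot sees them), each digit at the white index mark on the robot's side of its dial, so that the spring latch bar behind the dials snaps toward them and frees the lid. Do not touch the green lock box.

Things in the scene. Friction and masses are not known exactly. Their poses are not given: they have to be found in the camera images.
- blue_box: Blue steel lock box, fixed, 146 (x) x 196 (y) x 63 mm. Origin: centre of its underside; z up; its -x side faces the robot within 12 degrees, y to the robot's left. It stands left or right of the grey plate reader. On the lid two black dials, 74 mm across, turn on vertical axes at x = -20, y = +50 mm (left) and -50 mm (right); white triangles on the lid, on their -x sides, are the indexes.
- blue_box_left (a joint): Left dial, rad, counter-clockwise from above; digits 0 to 5 run clockwise, feet outward, 0 orange; digit n is at the index at n x 1.0472. Bar grip on the axis, 34 x 14 mm, from 82 (dial face) to 111 mm above the worktop, long along box x turned by this angle (through 0 and 3). Stops at -0.3, 5.6. Starts 0.65 to 1.4 below digit 4; turns smoothly under 0.2 N m; lock accepts 10 degrees.
- blue_box_right (a joint): Right dial, same form, sizes, digits and sense as the left one; digit 1 is at the index at 1.0472 rad. Starts 0.65 to 1.4 rad above digit 1.
- blue_box_latch (a joint): Travel, m, of the aluminium latch bar (164 mm long, along y, at box x = +56 mm, top 74 mm above the worktop). About 0 locked, 0.012 free. A 5 N spring drives it toward the dials by itself when both stand at their digits, uncovering an orange strip; until then they hold it back. Once in, it keeps the dials within some degrees of their digits.
- green_box: Green lock box of the same form and sizes, with other codes, on the other side of the plate reader; not to be touched. Origin and axes as for the blue box.

How it is judged:
By the outcome, as a careful person would: the job done as asked, in the order asked, and still so for the second after the job is handed in, with the robot touching nothing.
It also fails if it takes over 43 s, if anything falls off the work surface, if the arm or the gripper's body presses on something with over 40 N, if the wrist force passes 120 N, or if a joint passes its speed limit or range.

## Working session

There is one attempt and no reset: what is moved stays moved. The work goes in short steps, Python scripts to look and compute and a shell command to move; the robot and the scene stay as the last step left them, time stands still between calls to the robot, and variables do not carry over. Pictures are saved under pics/ and viewed, and the job is handed in when it is done.

```bash
ls; mkdir -p pics
python3 - <<'E'
from cell import telemetry, read_camera
import cv2,numpy as np
print(telemetry.observe())
for n in ("scene","side","wrist"):
    c=read_camera(n); cv2.imwrite(f"pics/a_{n}.png",c["image"][:,:,::-1]); 
    np.savez(f"pics/a_{n}.npz",**c)
    print(n,c["fovy"],c["cx"],c["cy"],(-c["R"].T@c["t"]).round(3),c["R"].round(3).tolist(), c.keys())
E
```

```text
pics
{'time': 0.0, 'qpos': array([-1.46700824e+00,  3.42727979e-01,  1.52501472e+00, -9.07182490e-06,
        1.27541214e+00, -1.45984155e-01]), 'qvel': array([ 7.59846099e-05,  1.04389126e-04, -7.06871755e-04, -1.35571461e-03,
       -2.42420123e-04, -1.17355774e-03]), 'joint_efforts': array([ 9.57908669e-04, -4.31235945e+01, -2.44217777e+01,  7.19769322e-02,
        5.58606035e-02, -1.18721473e-04]), 'tool_pos': array([ 0.12975936, -0.50832724,  0.25104302]), 'tool_rot': array([-3.14004582e+00, -2.18662241e-04,  2.49774724e-01]), 'contact_force': array([-0.92071554, -1.51318901, -0.05631069]), 'torque': array([0.02672423, 0.00771695, 0.03677843]), 'opening': 0.0920555991356776}
scene 51.16073755190406 286.19713782625945 208.36774975516988 [-0.006  0.534  0.847] [[-0.762, -0.648, 0.013], [-0.468, 0.537, -0.702], [0.448, -0.541, -0.712]] dict_keys(['image', 'fovy', 'cx', 'cy', 'R', 't'])
side 53.031281526816485 282.6687656667879 214.4201648030783 [0.388 0.815 0.516] [[-0.992, -0.127, 0.024], [-0.079, 0.446, -0.892], [0.103, -0.886, -0.452]] dict_keys(['image', 'fovy', 'cx', 'cy', 'R', 't'])
wrist 68.52197093786154 285.26733322243075 208.09215122629675 [ 0.204 -0.489  0.384] [[0.247, -0.969, -0.0], [-0.928, -0.237, 0.286], [-0.278, -0.07, -0.958]] dict_keys(['image', 'fovy', 'cx', 'cy', 'R', 't'])
```

View pics/a_scene.png

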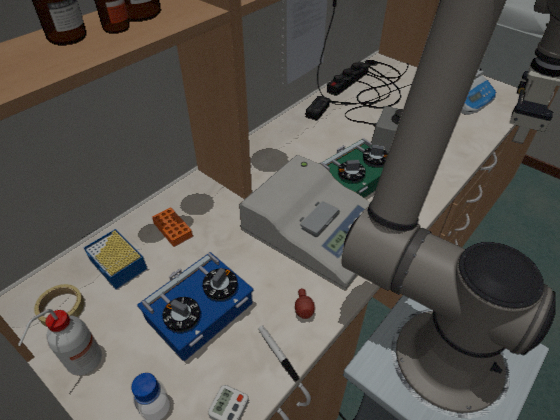

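View pics/a_side.png

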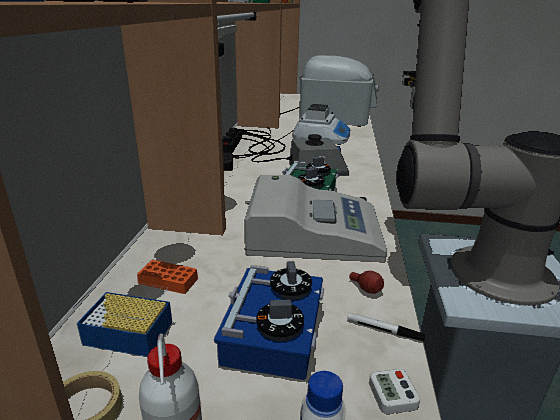

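View pics/a_wrist.png

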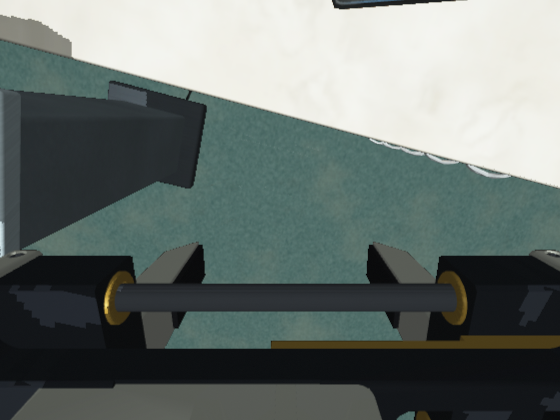

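The blue box is on the robot's left: in the scene view it's at about (195,305), with its dials at (182,315) and (220,284). The green box is behind the reader at about (360,165). I'll zoom in next.

Run:
```python
import cv2
a=cv2.imread("pics/a_scene.png")[245:365,125:265]; cv2.imwrite("pics/z1.png",cv2.resize(a,None,fx=5,fy=5,interpolation=cv2.INTER_CUBIC))
a=cv2.imread("pics/a_side.png")[255:380,210:335]; cv2.imwrite("pics/z2.png",cv2.resize(a,None,fx=4.8,fy=4.8,interpolation=cv2.INTER_CUBIC))
```

```text
(no output)
```

View pics/z1.png

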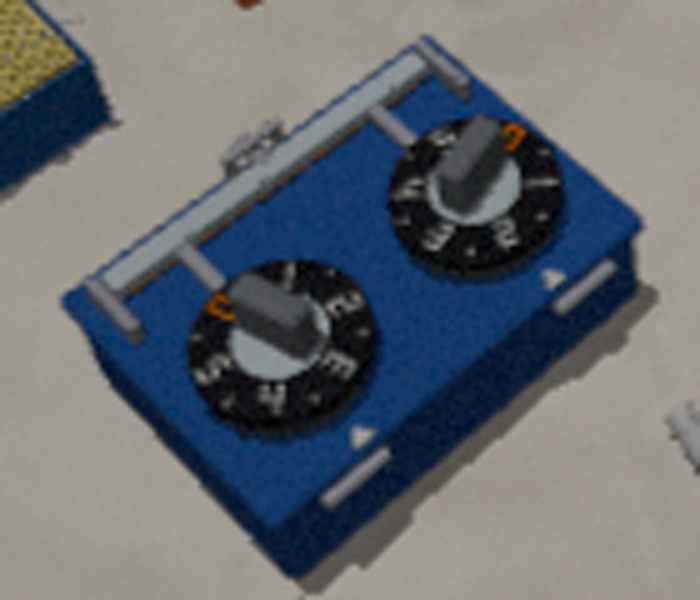

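View pics/z2.png

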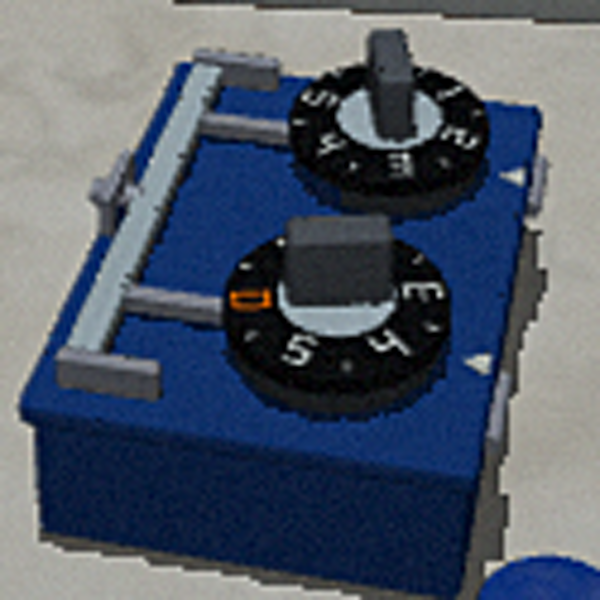

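```bash
cat > fit.py <<'E'
import numpy as np
from scipy.optimize import least_squares
def proj(c,X):
    f=210/np.tan(np.radians(float(c["fovy"]))/2); p=X@c["R"].T+c["t"]
    return np.c_[c["cx"]+f*p[:,0]/p[:,2], c["cy"]+f*p[:,1]/p[:,2]]
def back(c,uv,z):
    f=210/np.tan(np.radians(float(c["fovy"]))/2)
    d=np.array([(uv[0]-c["cx"])/f,(uv[1]-c["cy"])/f,1])@c["R"]; o=-c["R"].T@c["t"]
    return o+d*(z-o[2])/d[2]
def model(p,obs):
    x,y,w,tl,tr,r=p; L=[]
    for k in obs:
        if k[0]=='c': l=(k[1]*.073,k[2]*.098,.063)
        else:
            th=tl if k[0]=='L' else tr; a=np.pi+th-k[1]*np.pi/3
            l=(-.02+r*np.cos(a),(.05 if k[0]=='L' else -.05)+r*np.sin(a),.082)
        L.append((x+l[0]*np.cos(w)-l[1]*np.sin(w),y+l[0]*np.sin(w)+l[1]*np.cos(w),l[2]))
    return np.array(L)
def fit(views,x0):
    res=lambda p:np.concatenate([(proj(c,model(p,list(o)))-np.array(list(o.values()))).ravel() for c,o in views])
    s=least_squares(res,x0,loss='soft_l1'); return s.x,res(s.x)
E
python3 - <<'E'
from fit import *
S=dict(np.load("pics/a_scene.npz"));D=dict(np.load("pics/a_side.npz"))
o1={('c',-1,1):(270,527),('c',-1,-1):(640,222),('c',1,1):(65,300),('c',1,-1):(425,38),
**{('L',i):v for i,v in enumerate([(221,306),(290,275),(345,305),(340,365),(272,398),(212,372)])},
**{('R',i):v for i,v in enumerate([(513,137),(543,184),(507,232),(438,236),(408,190),(440,142)])}}
o1={k:(v[0]/5+124.6,v[1]/5+244.6) for k,v in o1.items()}
o2={('c',-1,1):(465,480),('c',-1,-1):(540,108),('c',1,1):(28,408),('c',1,-1):(185,65),
('L',0):(250,299),('L',3):(420,291),('L',4):(390,342),('L',5):(298,350),
**{('R',i+1):v for i,v in enumerate([(450,90),(460,135),(400,163),(328,143),(318,98)])}}
o2={k:(v[0]/4.8+209.6,v[1]/4.8+254.6) for k,v in o2.items()}
for v in ([(S,o1)],[(D,o2)],[(S,o1),(D,o2)]):
    x,r=fit(v,[.5,.2,0,3.2,2.1,.028]); print(x.round(4),abs(r).max().round(2),r.std().round(2))
x0,y0,w=x[:3]
for yy in(.05,-.05): print((x0-.02*np.cos(w)-yy*np.sin(w)).round(4),(y0-.02*np.sin(w)+yy*np.cos(w)).round(4))
E
```

```text
[ 0.4635  0.2585 -0.0577  3.4308  1.8825  0.0282] 1.98 0.6
[ 0.4642  0.2586 -0.0636  3.448   1.8837  0.0278] 3.3 1.0
[ 0.4639  0.2585 -0.0593  3.4307  1.8817  0.028 ] 2.84 0.82
0.4468 0.3096
0.4409 0.2098
```

```bash
python3 -m creep '[0.45,0.03,0.005,0.05,0, 0.45,0.055,0.02,0.01,0, 0.45,0.055,0.03,0,0, 0.45,0.055,0.03,0,0, 0.45,0.05,0.035,0,0, 0.45,0.045,0.04,0,0, 0.45,0.04,0.045,0,0, 0.45,0.03,0.05,0,0, 0.45,0.02,0.055,0,0]'
```

```text
time: 1.27
tool_pos: [0.5168, -0.191, 0.3088]
tool_rot: [-3.136, 0.001, 0.24]
contact_force: [0.7, 0.2, 0.4]
opening: 0.041
```

```bash
python3 -m creep '[0.45,0.01,0.058,0,0, 0.45,0.005,0.058,0,0, 0.45,0,0.058,0,0, 0.45,0,0.058,0,0, 0.45,-0.005,0.058,0,0, 0.45,-0.01,0.058,0,0, 0.45,-0.02,0.058,-0.02,0, 0.45,-0.025,0.05,-0.02,0, 0.45,-0.025,0.045,-0.02,0, 0.45,0,0,0,0]'
python3 - <<'E'
from cell import telemetry, read_camera
import cv2,numpy as np
print(telemetry.observe()['tool_pos'],telemetry.observe()['tool_rot'])
for n in ("wrist","side"):
    c=read_camera(n); cv2.imwrite(f"pics/b_{n}.png",c["image"][:,:,::-1]); np.savez(f"pics/b_{n}.npz",**c)
E
```

```text
time: 2.52
tool_pos: [0.4433, 0.3263, 0.2444]
tool_rot: [-3.134, 0.005, 0.246]
contact_force: [1.9, 0.3, -0.7]
opening: 0.0413
[0.44325193 0.32630102 0.24436186] [-3.13440658  0.00511566  0.24605536]
```

View pics/b_wrist.png

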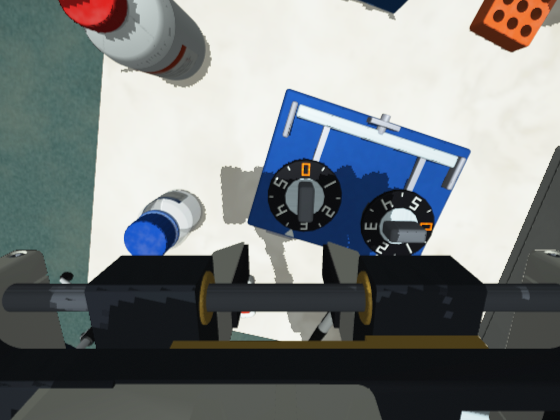

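Run:
```python
from fit import *
W=dict(np.load("pics/b_wrist.npz"));S=dict(np.load("pics/a_scene.npz"));D=dict(np.load("pics/a_side.npz"))
o={('c',1,1):(288,90),('c',1,-1):(470,150),('c',-1,1):(249,224),
('L',0):(306,170),('L',1):(329,184),('L',2):(327,211),('L',4):(281,212),('L',5):(281,184),('L',3):(304,224),
('R',5):(404,197),('R',4):(384,206),('R',3):(371,227),('R',2):(382,248),('R',0):(427,227)}
x,r=fit([(W,o)],[.46,.26,0,3.4,1.9,.028]); print(x.round(4),abs(r).max(),r.std())
x0,y0,w=x[:3]
for yy in(.05,-.05): print((x0-.02*np.cos(w)-yy*np.sin(w)).round(4),(y0-.02*np.sin(w)+yy*np.cos(w)).round(4))
# bottles: cap tops
for a,b,n in (((146,380),(324,383),'blue'),((58,320),(165,355),'red')):
    for z in(.05,.08,.11,.14,.17,.2): print(n,z,back(S,a,z)[:2].round(3),back(D,b,z)[:2].round(3))
```

```text
[ 0.4632  0.2575 -0.06    3.4435  1.937   0.0274] 9.027173023172281 2.42174294734972
0.4462 0.3086
0.4402 0.2088
blue 0.05 [0.403 0.434] [0.373 0.399]
blue 0.08 [0.388 0.438] [0.374 0.426]
blue 0.11 [0.372 0.442] [0.375 0.452]
blue 0.14 [0.357 0.446] [0.376 0.479]
blue 0.17 [0.342 0.449] [0.377 0.506]
blue 0.2 [0.326 0.453] [0.378 0.533]
red 0.05 [0.638 0.474] [0.606 0.382]
red 0.08 [0.614 0.476] [0.592 0.41 ]
red 0.11 [0.59  0.479] [0.578 0.438]
red 0.14 [0.566 0.481] [0.564 0.466]
red 0.17 [0.541 0.483] [0.55  0.494]
red 0.2 [0.517 0.485] [0.536 0.522]
```

View pics/b_side.png

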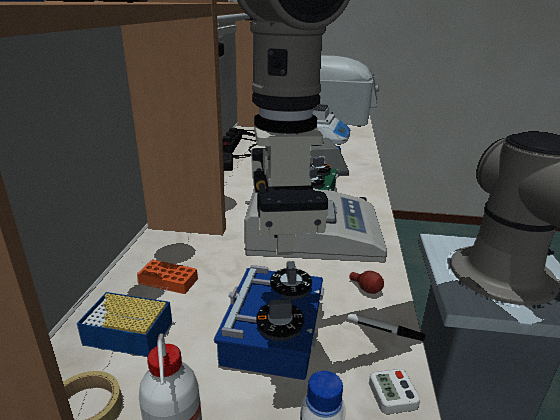

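```bash
python3 -m creep '[0.45,0.003,-0.017,0,-0.012, 0.45,0,0,-0.04,0, 0.45,0,0,-0.04,0, 0.45,0,0,-0.03,0, 0.45,0,0,0,0]' 12
```

```text
time: 3.25
tool_pos: [0.4554, 0.2969, 0.1373]
tool_rot: [-3.135, -0.007, 0.217]
contact_force: [-0.7, 0.6, 0.9]
opening: 0.0414
```

```bash
python3 -m creep '[0.45,-0.009,0.0125,0,0.016, 0.45,0,0,-0.014,0,0.45,0,0,0,0]' 12
```

```text
time: 3.62
tool_pos: [0.4484, 0.3094, 0.1262]
tool_rot: [-3.134, -0.013, 0.231]
contact_force: [0.7, 0.2, -0.0]
opening: 0.041
```

```bash
python3 -m creep '[0.45,-0.002,0,-0.008,0, 0.45,0,0,-0.007,0,0.45,0,0,0,0]' 12
python3 - <<'E'
from cell import telemetry, read_camera
import cv2,numpy as np
for n in ("side","scene"):
    c=read_camera(n); cv2.imwrite(f"pics/c_{n}.png",cv2.resize(c["image"][230:390,120:340,::-1],None,fx=3,fy=3))
E
```

```text
time: 4.0
tool_pos: [0.4464, 0.3098, 0.1107]
tool_rot: [-3.134, -0.014, 0.232]
contact_force: [-0.7, 0.1, 0.3]
opening: 0.0415
```

View pics/c_side.png

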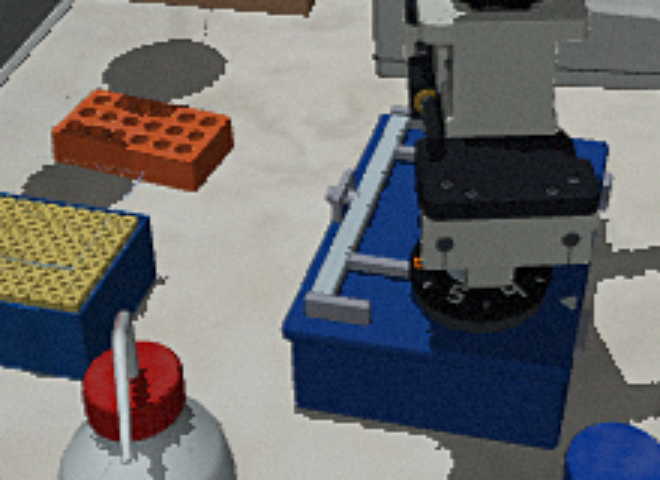

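View pics/c_scene.png

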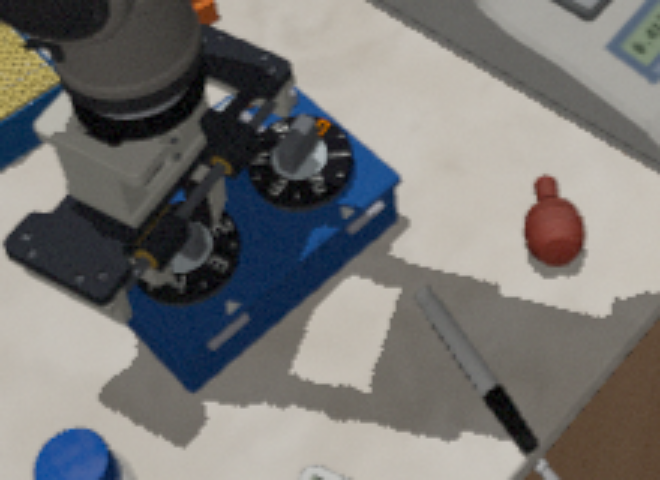

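The jaws straddle the left grip in both views. Closing now.

```bash
python3 -m creep '[0,0,0,0,0, 0,0,0,0,0, 0,0,0,0,0, 0,0,0,0,0]' 20
```

```text
time: 4.6
tool_pos: [0.4473, 0.3093, 0.1117]
tool_rot: [-3.135, -0.016, 0.232]
contact_force: [1.4, -4.5, -0.2]
opening: 0.014
```

```bash
python3 -m creep '[0,0,0,0,0.12, 0,0,0,0,0.12, 0,0,0,0,0.12, 0,0,0,0,0.12, 0,0,0,0,0]'
```

```text
time: 5.22
tool_pos: [0.4474, 0.3093, 0.1118]
tool_rot: [-3.134, -0.016, 0.725]
contact_force: [1.0, -0.9, -0.6]
opening: 0.0134
```

```bash
python3 -m creep '[0,0,0,0,0.12, 0,0,0,0,0.11, 0,0,0,0,0, 0,0,0,0,0]'
```

```text
time: 5.72
tool_pos: [0.4474, 0.3093, 0.1117]
tool_rot: [-3.134, -0.016, 0.949]
contact_force: [-0.0, -0.5, -0.7]
opening: 0.0136
```

```bash
python3 -m creep '[0,0,0,0,0.04, 0,0,0,0,0, 0,0,0,0,0]'
```

```text
time: 6.1
tool_pos: [0.4474, 0.3093, 0.1118]
tool_rot: [-3.134, -0.016, 0.989]
contact_force: [-0.4, 0.2, 0.3]
opening: 0.0135
```

Opening (partially) and lifting, then moving to the side to check the left dial.

```bash
python3 -m creep '[0.45,0,0,0,0, 0.45,0,0,0,0, 0.45,0,0,0,0, 0.45,0,0,0.04,0, 0.45,0,0,0.05,0, 0.45,-0.003,-0.05,0.04,0.16, 0.45,-0.003,-0.05,0,0.16, 0.45,0,0,0,0.16, 0.45,0,0,0,0.16,0.45,0,0,0,0.16,0.45,0,0,0,0]';  python3 - <<'E'
from cell import telemetry, read_camera
import cv2,numpy as np
for n in ("side","scene"):
    c=read_camera(n); cv2.imwrite(f"pics/d_{n}.png",cv2.resize(c["image"][230:390,120:340,::-1],None,fx=3,fy=3)); np.savez(f"pics/d_{n}.npz",**c)
E
```

```text
time: 7.48
tool_pos: [0.4408, 0.2078, 0.2452]
tool_rot: [-3.139, -0.014, 1.811]
contact_force: [1.0, -0.1, -0.7]
opening: 0.0412
```

View pics/d_side.png

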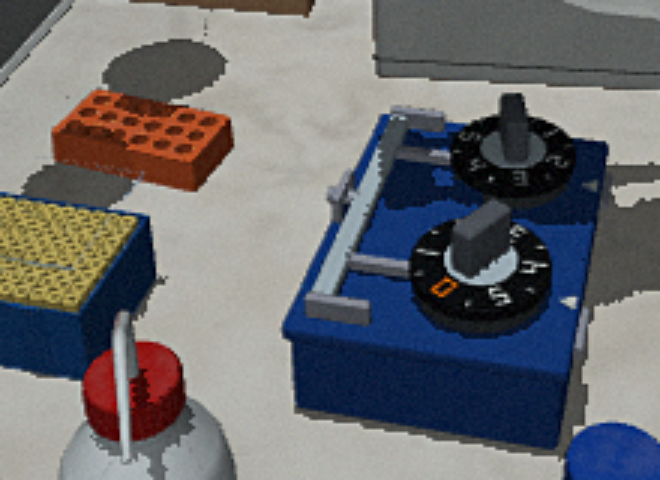

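View pics/d_scene.png

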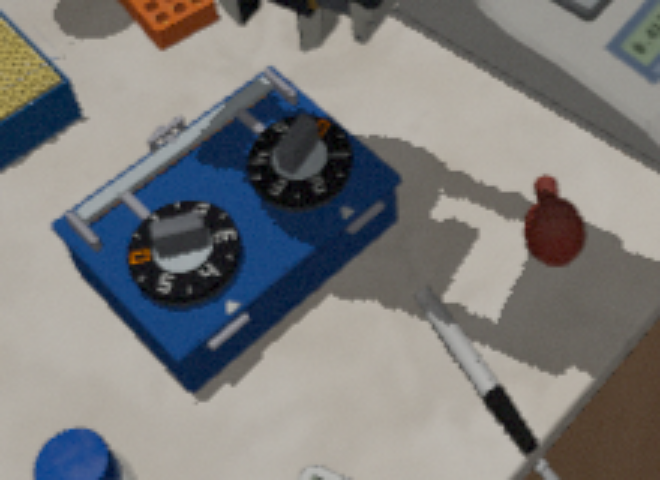

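Run:
```python
from fit import *
S=dict(np.load("pics/d_scene.npz"));D=dict(np.load("pics/d_side.npz"))
f=lambda o:{k:(v[0]/3+119.7,v[1]/3+229.7) for k,v in o.items()}
o1=f({('L',0):(140,257),('L',2):(201,211),('L',3):(226,237),('L',4):(209,270),('L',5):(165,283),('R',1):(338,156),('R',2):(320,186),('R',3):(277,188),('R',0):(323,128),('R',4):(259,160)})
o2=f({('L',0):(443,288),('L',5):(498,298),('L',4):(535,268),('L',1):(430,254),('L',3):(518,232),('R',3):(520,180),('R',2):(560,162),('R',4):(472,165),('R',5):(467,136)})
for v in ([(S,o1)],[(D,o2)],[(S,o1),(D,o2)]):
    res=lambda p:np.concatenate([(proj(c,model([.4639,.2585,-.0593,p[0],p[1],p[2]],list(o))+[p[3],p[4],0]-np.array(0)).ravel()-np.array(list(o.values())).ravel()) for c,o in v])
    s=least_squares(res,[4.1,1.9,.028,0,0]); print(s.x.round(4),res(s.x).std())
```

```text
[ 4.1874e+00  1.8683e+00  2.8000e-02 -7.0000e-04 -2.0000e-04] 0.39044037908920004
[ 4.1752e+00  1.8596e+00  2.8700e-02 -3.0000e-04  5.0000e-04] 0.44745551800212496
[ 4.1806e+00  1.8659e+00  2.8500e-02 -4.0000e-04  1.0000e-04] 0.4596248812097764
```

The left dial is at 4.18 rad and its target is 4.189. The right dial's grip lies at yaw 1.81, which is the current tool yaw. Descending.

```bash
python3 -m creep '[0.45,0,0.0015,-0.03,0, 0.45,0,0,-0.03,0, 0.45,0,0,-0.03,0, 0.45,0,0,-0.015,0, 0.45,0,0,0,0]' 20
```

```text
time: 8.2
tool_pos: [0.4409, 0.21, 0.1377]
tool_rot: [-3.141, -0.015, 1.796]
contact_force: [0.1, 0.3, 0.6]
opening: 0.0414
```

```bash
python3 -m creep '[0.45,0,0,-0.014,0.012, 0.45,0,0,-0.012,0, 0.45,0,0,0,0]' 20;  python3 - <<'E'
from cell import telemetry, read_camera
import cv2,numpy as np
for n in ("side","scene"):
    c=read_camera(n); cv2.imwrite(f"pics/e_{n}.png",cv2.resize(c["image"][230:390,120:340,::-1],None,fx=3,fy=3))
E
```

```text
time: 8.57
tool_pos: [0.4416, 0.2103, 0.1112]
tool_rot: [3.14, -0.015, 1.807]
contact_force: [-0.9, -0.2, 0.2]
opening: 0.0408
```

View pics/e_side.png

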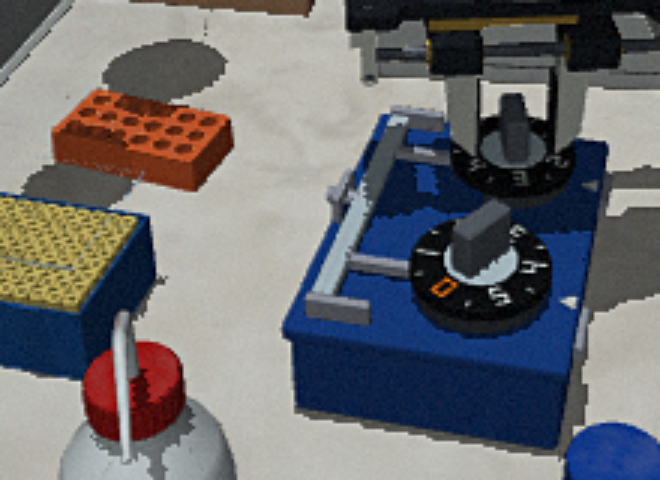

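View pics/e_scene.png

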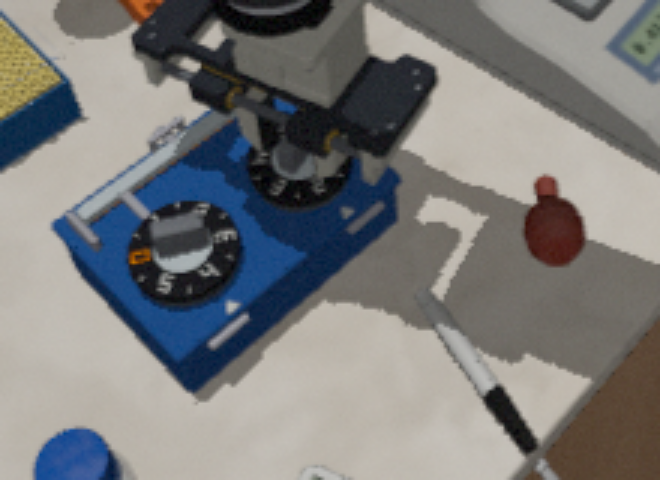

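The right grip is centred between the fingers, at side crop (513,125).

```bash
python3 -m creep '[0,-0.001,-0.0005,0,0, 0,0,0,0,0, 0,0,0,0,0, 0,0,0,0,0]' 20
```

```text
time: 9.18
tool_pos: [0.4413, 0.21, 0.1131]
tool_rot: [3.137, -0.015, 1.807]
contact_force: [-1.6, -0.4, -0.5]
opening: 0.0136
```

```bash
python3 -m creep '[0,0,0,0,-0.12, 0,0,0,0,-0.12, 0,0,0,0,-0.12, 0,0,0,0,-0.12, 0,0,0,0,-0.12, 0,0,0,0,0, 0,0,0,0,0]'
```

```text
time: 10.05
tool_pos: [0.4416, 0.2101, 0.113]
tool_rot: [3.136, -0.015, 1.192]
contact_force: [0.2, -0.9, -0.1]
opening: 0.0139
```

```bash
python3 -m creep '[0,0,0,0,-0.1, 0,0,0,0,-0.09, 0,0,0,0,0, 0,0,0,0,0, 0,0,0,0,0]'
```

```text
time: 10.68
tool_pos: [0.4417, 0.2101, 0.1131]
tool_rot: [3.136, -0.015, 1.007]
contact_force: [0.1, 0.1, 1.0]
opening: 0.0138
```

```bash
python3 -m creep '[0,0,0,0,-0.018, 0,0,0,0,0, 0,0,0,0,0]';python3 - <<'E'
from cell import telemetry, read_camera
import cv2,numpy as np
for n in ("side",):
    c=read_camera(n); cv2.imwrite(f"pics/f_{n}.png",cv2.resize(c["image"][230:390,120:340,::-1],None,fx=3,fy=3))
E
```

```text
time: 11.05
tool_pos: [0.4417, 0.21, 0.113]
tool_rot: [3.136, -0.015, 0.989]
contact_force: [0.2, 0.0, -0.5]
opening: 0.0139
```

View pics/f_side.png

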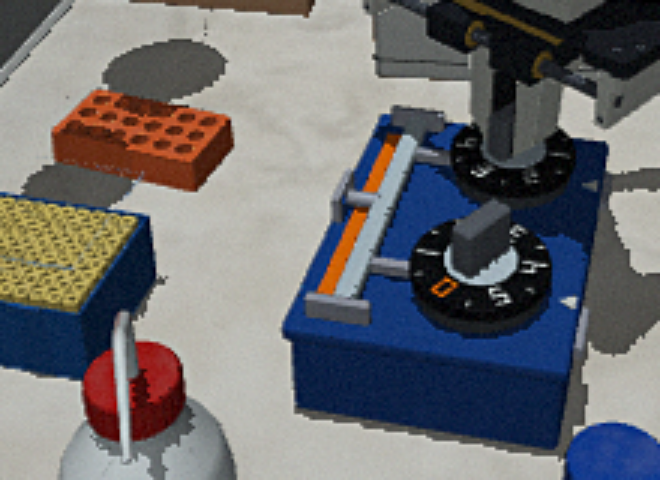

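The latch has snapped in: the orange strip shows at about (360,215). Releasing and retreating.

```bash
python3 -m creep '[0.45,0,0,0,0, 0.45,0,0,0,0, 0.45,0,0,0,0, 0.45,0,0,0.04,0, 0.45,0,0,0.05,0, 0.45,0,0,0.05,0, 0.45,0,0,0.02,0, 0.45,0,0,0,0, 0.45,0,0,0,0, 0.45,0,0,0,0]';python3 - <<'E'
from cell import telemetry, read_camera
import cv2,numpy as np
I=[]
for n in ("side","scene"):
    c=read_camera(n); I.append(c["image"][230:390,120:340,::-1]); np.savez(f"pics/g_{n}.npz",**c)
cv2.imwrite("pics/g.png",cv2.resize(np.hstack(I),None,fx=1.8,fy=1.8,interpolation=2))
cv2.imwrite("pics/g2.png",cv2.resize(I[1],None,fx=3,fy=3)); cv2.imwrite("pics/g1.png",cv2.resize(I[0],None,fx=3,fy=3))
E
```

```text
time: 12.35
tool_pos: [0.4398, 0.2095, 0.2754]
tool_rot: [3.139, -0.012, 0.989]
contact_force: [-0.0, -0.5, -0.1]
opening: 0.0413
```

View pics/g1.png

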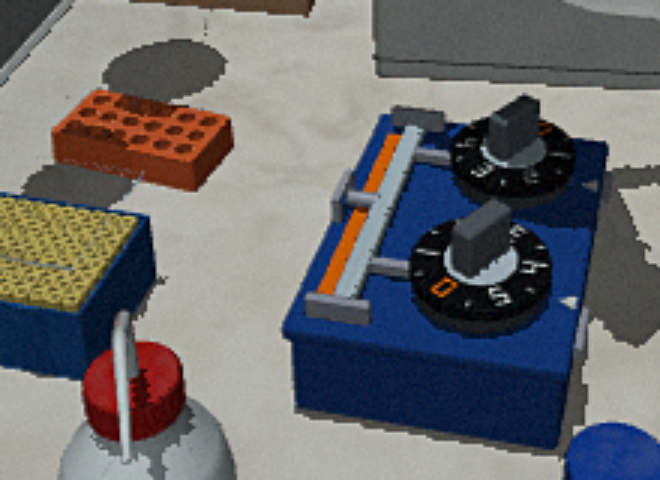

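View pics/g2.png

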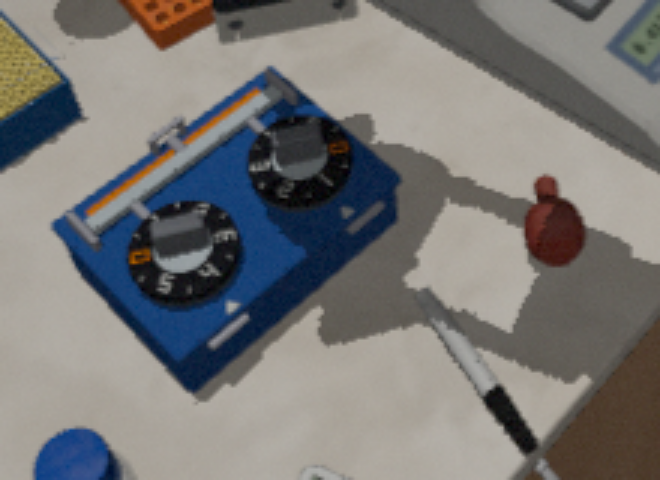

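Digit 4 on the left and digit 1 on the right are at their indexes. The latch is in and the orange strip is uncovered. Handing in.

```bash
python3 -c "
from cell import workorder; print(workorder.hand_in())"
```

```text
the job is handed in; nothing more can be done
None
```

The blue lock box is unlocked and the job is handed in, at about 12.5 s of the 43 s allowed.

- **Left dial:** I turned it to digit 4. A fit to the camera images put it at 4.18 rad, against a target of 4.189.
- **Right dial:** I turned it to digit 1. The gripper ended at yaw 0.989 rad, against 0.988 wanted. I did not fit this dial's angle again after letting go, but the last pictures show 1 at its index.
- **Latch:** the last pictures, taken after I let go and raised the tool to 0.275 m, show the bar snapped toward the dials with the orange strip uncovered.
- **Contact:** the highest contact force I read was about 5 N, while gripping. The arm passed high over the plate reader to reach the blue box, and I saw no sign of contact with the green box or anything else.
- **Disagreement:** one pose fit, from the wrist camera before the first grasp, was noisy (up to 9 px off). It put the right dial about 0.05 rad from the other views, so I used the scene and side camera fits. No check failed.

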